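# Lock the feed slide and hold the cover over the housing

## Task

The feed slide of the filling machine is being closed up: take the lock pin with the black grip out of the white block and push it down through the clevis at the end of the feed housing until its collar sits on the clevis, and let it go. Then pick up the cover plate by its handle and hold it level and still about one centimetre above the housing, touching neither housing nor pin, with its four holes over the housing's four threaded holes (either way round), ready for a colleague to start the screws. Finish while holding it there, do not put it down, and leave the other things on the bench where they are.

Things in the scene. Friction and masses are not known exactly. Their poses are not given: they have to be found in the camera images.
- seat_top (a point): centre of the top rim of the stainless feed housing, fixed to the bench (its place differs from run to run): a box 130 x 100 mm (x, y), 60 mm tall, on a 6 mm foot plate 150 x 120 mm, open in the middle, with four threaded holes (8 mm) near its corners at x = +-53, y = +-38 mm from this point. Axes: x along the long side, towards the clevis; z up.
- seat_hole_a (a point): mouth of the housing's threaded hole at x +53, y +38 mm from seat_top, level with the rim
- seat_hole_b (a point): mouth of the threaded hole diagonally opposite, x -53, y -38 mm from seat_top
- clevis_hole (a point): centre of the mouth of the vertical pin hole, on the top face of the clevis that sticks out of the short +x side of the housing, 105 mm from its centre and level with its rim (60 mm above the bench). The hole (14.5 mm, rim chamfered) runs straight down through the upper ear, the tongue of the feed slide and the lower ear, already in line, 38 mm in all, and is open below. Each ear is 40 mm wide and 10 mm thick. z up.
- pin_grip (a point): middle of the black round grip (18 mm thick, 37 mm tall) of the lock pin: below the grip come a collar 24 mm across and 3 mm thick and a plain shank 12 mm thick and 46 mm long with a tapered foot. This point is 21.5 mm above the collar's underside, 67.5 mm above the foot and 18.5 mm below the top. z runs up along the pin. At the start the pin stands upright in one of the two sockets of the block, loosely, its foot 10 mm above the bench.
- pin_collar (a point): centre of the underside of the lock pin's collar, on the pin's axis
- block: white plastic parts block 130 x 55 mm (x, y), 40 mm tall, fixed to the bench; two upright sockets 30 mm deep at x = +-36 mm; origin under its centre
- cover_grip (a point): middle of the bar handle of the aluminium cover plate, which lies flat on the bench, handle up. Bar 90 mm long (along x), 12 mm wide (y), 14 mm tall, on two posts at x = +-38 mm; this point is 38 mm above the plate's underside and over its centre. Plate 130 x 100 x 6 mm (x, y, z) with four plain holes (10 mm) at x = +-53, y = +-38 mm, matching the housing; mass about 0.27 kg; it fits either way round (a half turn is the same). z up.
- cover: the cover plate, origin under the plate's centre; axes as cover_grip
- cover_hole_a (a point): centre of the cover's hole at x +53, y +38 mm, at the plate's underside
- cover_hole_b (a point): centre of the cover's hole diagonally opposite, x -53, y -38 mm, at the underside
- housing: the feed housing, origin on the bench under its centre, 60 mm below seat_top; same axes
- pin: the lock pin (60 g), origin at the centre of its foot, 67.5 mm below pin_grip; z up along the pin
- collar: loose steel shaft collar, ring 40 mm across, 14 mm high; origin under its centre
- tray: grey open screw tray 90 x 65 x 22 mm with four screws; origin under its centre
- driver: screwdriver 170 mm long, lying
- wrench: open-ended wrench 160 mm long, lying
- amber: brown glass bottle, 56 mm across, 130 mm tall; origin under its centre
- jar: white jar with green lid, 68 mm across, 90 mm tall; origin under its centre
- tub: white tub, 90 mm across, 100 mm tall; origin under its centre
- stud: plain headless steel stud, 10 mm thick, 50 mm long, standing in the other socket of the white block; not used; origin at its foot

How it is judged:
By the outcome, as a careful person would: the job done as asked, in the order asked, and still so for the second after the job is handed in, while the arm keeps its last pose, push and grip.
It also fails if it takes over 62 s, if anything falls off the work surface, if the arm or the gripper's body presses on something with over 40 N, if the wrist force passes 120 N, or if a joint passes its speed limit or range.

## Robot

A 7-joint arm with a two-finger parallel gripper is mounted at the origin on the work surface. World frame = base frame: x ahead of the robot, y to its left, z up, the work surface at z = 0. Lengths are in m, angles in rad, forces in N, time in s.
With the tool pointing down it reaches from about 0.425 to 0.925 m from the base axis. Payload 6.8 kg.
Tool frame: the origin (TCP) lies between the finger pads; the fingertips stand r.tcp_to_tips ahead of it and the grasp point (between the pads) lies 3 mm ahead of it (r.tcp_to_tips is the distance from the TCP to the fingertips, in m); z points along the fingers, y is the line along which they close (so a half turn about z gives the same grasp; the last joint's range is limited). The gripper opens to 85 mm and grips with 20 to 120 N. Pads are 22 mm wide; open, the fingers measure 114 mm over their backs; the gripper's body (76 mm by 85 mm) begins 54 mm behind the grasp point. The pads swing forward as they close: fully open they stand 13 mm farther back than shut.
Start: joints at [-1.405, 0.477, 0.022, 1.555, -0.011, 1.109, -0.083], TCP at [0.183, 0.65, 0.23] pointing down, gripper open.
Joint ranges: [-2.96, 2.96], [-0.34, 2.1], [-1.41, 1.46], [0.24, 2.44], [-1.37, 4.51], [0.17, 1.92], [-2.96, 2.96]. Speed limits (rad/s): [2.39, 2.39, 3.14, 3.14, 3.14, 3.14, 3.14].

## Interface

Orientations are given as a rotation vector (axis times angle).
In Python, from bench import r gives the robot as it stands. The module is installed in compiled form; this text tells all that it offers.
- The arm moves only by the tool step_arm, never from a script. Its argument "moves" is a list of rows, each an object of numbers: "rx", "ry", "rz": the turn, a rotation vector about the tool's x, y, z in degrees; "dx", "dy", "dz": the shift along the tool's x, y, z in mm; "gripper": the opening, from -1 (shut) to 1 (fully open). In form: [{"rx": .., "ry": .., "rz": .., "dx": .., "dy": .., "dz": .., "gripper": ..}, ...]. A call has 1 to 20 rows; each row shifts and turns the commanded pose from where the row before left it, along the tool's axes as they then stand; what a row does not reach is not made up. A row lasts 1/8 s, in which the tool goes at most 62.5 mm and 10.7 degrees, less where a joint would pass 70% of its speed; a pose out of reach is approached as far as the arm can. A call is refused whole if a number of a shift passes 62.5 or a number of a turn 10.7, either way. A call with a gripper value outside its range is refused whole. The fingers move at their own pace and stop on an object; "grip_force" is the grip in N (left out, the last holds). Time passes only in rows, so rows that do not move let the fingers close. It gives the time, the measured TCP pose, the force, the opening and the grip force at its end, in the units of the state.
- r.get_obs(): the state, without advancing time (a new reading comes with each control period).
- r.grab_frame(name): name is "scene" or "side" or "wrist"; returns the picture (400x640x3 uint8, blue, green, red); there is no depth.
- r.camera_info(name): a dict with "mtx" (3x3 intrinsics, pixels), "rvec" (rotation vector, rad) and "tvec" (3), from world to camera coordinates, as OpenCV has them. Camera axes: x right, y down, z forward; pixel columns grow to the right and rows downward; lengths in m; the calibration is good to about 2 mm. A picture is of the moment at which its call begins: read the wrist's pose just before it. camera_info takes no time and is no camera call; for the wrist camera it gives the pose at the moment of the call.
- r.hand_in(): hands the job in; it is judged then, once.
The state is a dict: "clock": time; "joints": joint angles; "qvel": joint speeds; "tau": joint torques, N m; "tcp_pos": TCP position; "orientation": TCP orientation; "contact_force": force on the tool from outside, world axes, zero at the start; "moment": the same for the moment, N m; "grip_width": finger opening in m; "gripper_force": force on a finger pad.
Only numpy, scipy, OpenCV 4.12 (cv2) and the standard library are available. Lean on these libraries where they do the work, as an engineer would, in place of code of your own. Each camera call takes 0.05 s, during which the arm holds its last target. There are 200 camera calls.

## Working session

There is one attempt and no reset: what is moved stays moved. The work goes in short steps, Python scripts to look and compute and a tool call to move; the robot and the scene stay as the last step left them, time stands still between calls to the robot, and variables do not carry over. Pictures are saved under pics/ and viewed, at most 10 in all, crops included, and the job is handed in when it is done.

Besides the shell and the picture viewer there is one more tool, called as a command line: name --argument value ..., lists and objects as JSON in quotes. step_arm: Moves the arm, as the interface text tells. Its arguments: {"type":"object","properties":{"moves":{"type":"array","items":{"type":"object","properties":{"rx":{"type":"number"},"ry":{"type":"number"},"rz":{"type":"number"},"dx":{"type":"number"},"dy":{"type":"number"},"dz":{"type":"number"},"gripper":{"type":"number"}}}},"grip_force":{"type":"number"}},"required":["moves"]}

```bash
mkdir -p pics
python3 - <<'E'
from bench import r
import cv2
for n in("scene","side","wrist"):
    c=r.camera_info(n); f=r.grab_frame(n); cv2.imwrite(f"pics/{n}0.png",f)
    print(n,c["mtx"].tolist(),c["rvec"],c["tvec"])
o=r.get_obs();print(o,r.tcp_to_tips)
E
```

```text
scene [[412.1008358159143, 0.0, 317.804862427304], [0.0, 412.1008358159143, 200.9986703050946], [0.0, 0.0, 1.0]] [ 2.47136598  0.91951417 -0.2356299 ] [-0.47666642 -0.28324375  1.51613015]
side [[509.6400250170005, 0.0, 319.19820137477654], [0.0, 509.6400250170005, 204.71223280104945], [0.0, 0.0, 1.0]] [ 0.29905471 -2.69978942  1.35451867] [0.56563349 0.12315117 1.16763955]
wrist [[297.84603684196173, 0.0, 316.066406469512], [0.0, 297.84603684196173, 203.50231667173716], [0.0, 0.0, 1.0]] [-2.29824049 -1.74371513 -0.26677752] [-0.67379936 -0.03976717  0.38135441]
{'clock': 0.15, 'joints': array([-1.40511139,  0.47764297,  0.02237274,  1.55619786, -0.01150089,
        1.10929855, -0.08308896]), 'qvel': array([ 1.36273265e-03, -8.72813883e-04,  3.59504623e-04, -3.22836079e-03,
       -3.33374269e-04,  1.24415163e-05, -1.30079301e-03]), 'tau': array([ 2.42632850e-03, -5.96926332e+01,  1.61000703e+00, -2.81493884e+01,
        1.26509435e-02,  6.57896890e-03,  3.17432421e-05]), 'tcp_pos': array([0.18240395, 0.6494218 , 0.22943879]), 'orientation': array([-4.28698398e-01, -3.11212087e+00,  2.22380558e-03]), 'contact_force': array([-0.11809616,  0.50295874, -1.60389799]), 'moment': array([0.04341135, 0.02568755, 0.00592051]), 'gripper_force': 0.0, 'grip_width': 0.08534093955865733} 0.022
```

View pics/scene0.png

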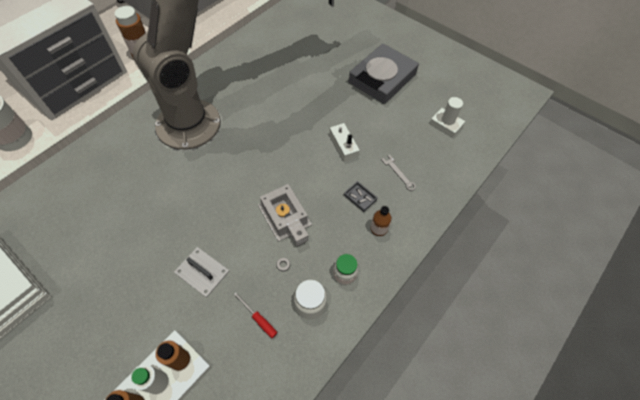

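View pics/side0.png

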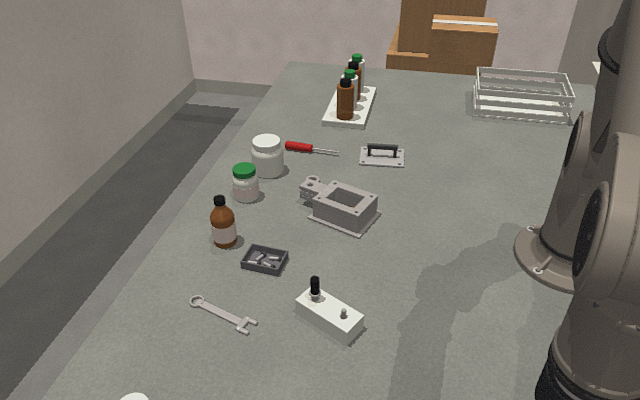

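The scene view has the block near (345,142), the housing near (285,212) and the cover near (202,270). I'll enlarge these for accurate readings.

Run:
```python
import cv2,numpy as np
T=[("scene",315,110,64,64),("scene",252,180,66,66),("scene",170,240,66,66),("side",286,268,84,84),("side",294,168,88,88),("side",350,126,64,64)]
ims=[]
for n,x,y,w,h in T:
    f=cv2.imread(f"pics/{n}0.png")[y:y+h,x:x+w]; f=cv2.resize(f,(266,266),interpolation=cv2.INTER_CUBIC)
    s=266/w
    for g in range(0,w,10):
        cv2.putText(f,str(x+g),(int((g+.5)*s)-8,8),0,.28,(0,0,255)); cv2.line(f,(int((g+.5)*s),9),(int((g+.5)*s),13),(0,0,255))
        cv2.putText(f,str(y+g),(0,int((g+.5)*s)+3),0,.28,(0,255,255)); cv2.line(f,(18,int((g+.5)*s)),(22,int((g+.5)*s)),(0,255,255))
    ims.append(f)
cv2.imwrite("pics/t1.png",np.vstack([np.hstack(ims[:3]),np.hstack(ims[3:])]))
```

```text
(no output)
```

View pics/t1.png

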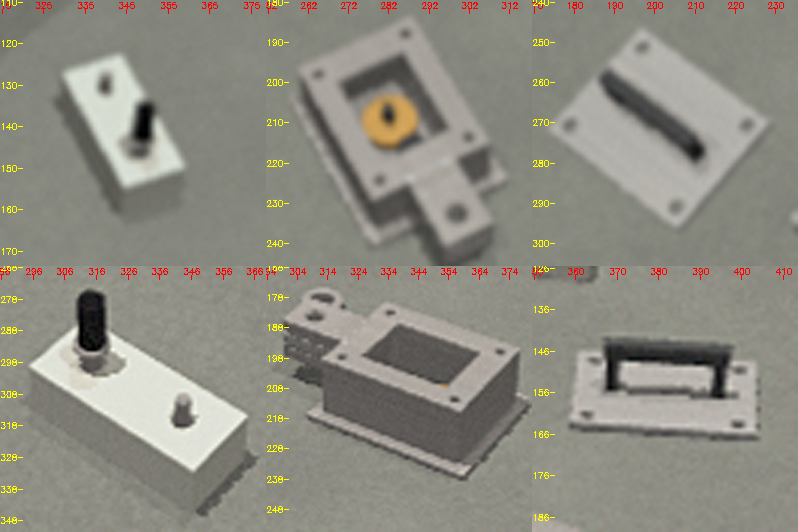

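```bash
cat > h.py <<'E'
import numpy as np,cv2
from bench import r
def bp(n,uv,z,ci=None):
    c=ci or r.camera_info(n);R=cv2.Rodrigues(np.array(c["rvec"]))[0];t=np.array(c["tvec"]).ravel()
    uv=np.atleast_2d(np.float64(uv));d=np.c_[uv,np.ones(len(uv))]@np.linalg.inv(c["mtx"]).T@R;o=-R.T@t
    return (o+d*((z-o[2])/d[:,2])[:,None])[:,:2]
def fit(m,p):
    m=np.array(m,float);a=m-m.mean(0);b=p-p.mean(0)
    th=np.arctan2((a[:,0]*b[:,1]-a[:,1]*b[:,0]).sum(),(a*b).sum())
    R=np.array([[np.cos(th),-np.sin(th)],[np.sin(th),np.cos(th)]]);t=p.mean(0)-R@m.mean(0)
    return t.round(4),round(np.degrees(th),2),(np.linalg.norm(p-m@R.T-t,axis=1)*1e3).round(1)
E
python3 - <<'E'
from h import *
def px(l,x,y,s): return np.array(l)/s+[x-.5,y-.5]
s=266/66
for nm,l,a in [("scene",[(140,33),(53,73),(203,136),(114,180),(191,212)],(252,180,s)),("side",[(124,46),(76,91),(235,86),(189,133),(49,50)],(294,168,266/88))]:
    p=bp(nm,px(l,*a),.06);print(nm,"housing",p.round(4).tolist())
for nm,l,a in [("scene",[(111,47),(38,124),(215,124),(145,206)],(170,240,s)),("side",[(63,95),(55,148),(206,158),(213,102)],(350,126,266/64))]:
    print(nm,"cover",bp(nm,px(l,*a),.006).round(4).tolist())
for nm,l,a,g in [("scene",[(123,54),(63,73),(124,187),(184,165)],(315,110,266/64),[(147,105),(143,122)]),("side",[(30,99),(246,149),(194,204)],(286,268,266/84),[(91,28),(91,55)])]:
    print(nm,"block",bp(nm,px(l,*a),.04).round(4).tolist(),"pintop",bp(nm,px(g[:1],*a),.096),"grip",bp(nm,px(g[1:],*a),.0775))
E
```

```text
scene housing [[0.4878, 0.009], [0.4617, -0.0623], [0.5869, -0.0273], [0.5615, -0.099], [0.6229, -0.0809]]
side housing [[0.5626, -0.1029], [0.588, -0.0303], [0.4619, -0.065], [0.4883, 0.0058], [0.6238, -0.0835]]
scene cover [[0.4125, -0.3141], [0.4187, -0.3899], [0.5173, -0.3046], [0.5252, -0.38]]
side cover [[0.5249, -0.3837], [0.5191, -0.3094], [0.4135, -0.3187], [0.4162, -0.3969]]
scene block [[0.4476, 0.3543], [0.4222, 0.3042], [0.5371, 0.2446], [0.5604, 0.2947]] pintop [[0.52321172 0.28546362]] grip [[0.52337032 0.28230218]]
side block [[0.5636, 0.2897], [0.4241, 0.3008], [0.4475, 0.3491]] pintop [[0.52677787 0.27479663]] grip [[0.52589576 0.27953995]]
```

```bash
cat >> h.py <<'E'
from scipy.spatial.transform import Rotation as Ro
def go(x,y,z,yaw=None):
    """turn (deg, tool frame) then shift (mm, tool frame after the turn); yaw = world angle of tool y"""
    o=r.get_obs();R=Ro.from_rotvec(o["orientation"])
    if yaw is None: G=R
    else:
        best=[]
        for k in(0,180):
            a=np.radians(yaw+k);yv=np.array([np.cos(a),np.sin(a),0]);zv=np.array([0,0,-1.])
            G=Ro.from_matrix(np.c_[np.cross(yv,zv),yv,zv]);best.append(((R.inv()*G).magnitude(),k,G))
        G=min(best,key=lambda b:b[0])[2]
    print("turn",np.degrees((R.inv()*G).as_rotvec()).round(2),"shift",(G.inv().apply(np.array([x,y,z])-o["tcp_pos"])*1e3).round(1),
      "| tcp",o["tcp_pos"].round(4),"toolz",R.as_matrix()[:,2].round(4),"y-yaw",np.degrees(np.arctan2(*R.as_matrix()[1::-1,1])).round(2),"F",o["contact_force"].round(1),"t",o["clock"],"w",round(o["grip_width"],4),"q7",o["joints"][6].round(2))
E
python3 - <<'E'
from h import *
c=r.camera_info("wrist");R=cv2.Rodrigues(c["rvec"])[0];o=r.get_obs();T=Ro.from_rotvec(o["orientation"])
print("cam in tool",T.inv().apply(-R.T@c["tvec"]-o["tcp_pos"]),"camz",T.inv().apply(R[2]))
go(.5245,.281,.2,62.6)
E
```

```text
cam in tool [ 0.07749739 -0.00032307 -0.1451617 ] camz [-3.01036108e-01  1.86167466e-04  9.53612724e-01]
turn [-8.000e-02  1.000e-02  1.171e+01] shift [-473.3 -169.7   29.4] | tcp [0.1824 0.6494 0.2294] toolz [-3.0e-04 -1.4e-03 -1.0e+00] y-yaw 74.31 F [-0.1  0.5 -1.6] t 0.15 w 0.0853 q7 -0.08
```

step_arm --moves '[{"rz": 6},{"rz": 5.7},{"dx": -20,"dy": -7},{"dx": -40,"dy": -14},{"dx": -45,"dy": -16},{"dx": -45,"dy": -16},{"dx": -45,"dy": -16},{"dx": -45,"dy": -16},{"dx": -45,"dy": -16},{"dx": -45,"dy": -16},{"dx": -45,"dy": -16},{"dx": -45,"dy": -16},{"dx": -35,"dy": -14},{"dx": -18,"dy": -7,"dz": 15},{"dz": 0},{"dz": 0}]' --grip_force 40

```text
invalid input at $.moves[0]: expected keys rx, ry, rz, dx, dy, dz, gripper
```

Run:
```python
from h import *
go(.5245,.281,.2,62.6)
f=r.grab_frame("wrist");cv2.imwrite("pics/w1.png",f)
c=r.camera_info("wrist");R=cv2.Rodrigues(c["rvec"])[0]
print(cv2.projectPoints(np.float64([[.5245,.281,.096],[.5245,.281,.0775]]),c["rvec"],c["tvec"],c["mtx"],None)[0])
```

```text
turn [-8.000e-02  1.000e-02  1.171e+01] shift [-473.3 -169.7   29.4] | tcp [0.1824 0.6494 0.2294] toolz [-3.0e-04 -1.4e-03 -1.0e+00] y-yaw 74.31 F [-0.1  0.5 -1.6] t 0.15 w 0.0853 q7 -0.08
[[[129.46191462 487.25038364]]

 [[137.02408435 471.97058203]]]
```

View pics/w1.png

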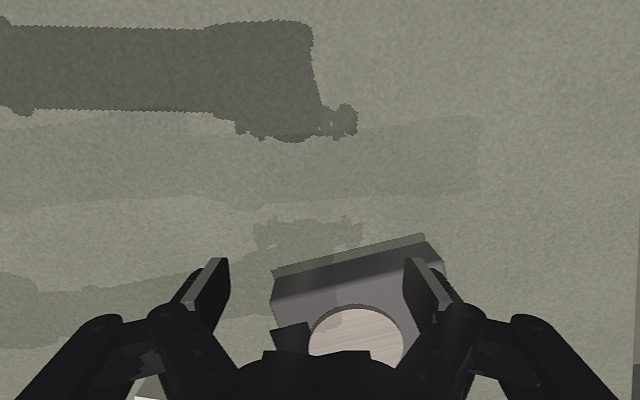

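The move was refused because every row needs all the keys. The picture shows only the scale below the start pose. Resending with full rows.

step_arm --moves '[{"rx": 0,"ry": 0,"rz": 6,"dx": 0,"dy": 0,"dz": 0,"gripper": 1},{"rx": 0,"ry": 0,"rz": 5.7,"dx": 0,"dy": 0,"dz": 0,"gripper": 1},{"rx": 0,"ry": 0,"rz": 0,"dx": -20,"dy": -7,"dz": 0,"gripper": 1},{"rx": 0,"ry": 0,"rz": 0,"dx": -40,"dy": -14,"dz": 0,"gripper": 1},{"rx": 0,"ry": 0,"rz": 0,"dx": -45,"dy": -16,"dz": 0,"gripper": 1},{"rx": 0,"ry": 0,"rz": 0,"dx": -45,"dy": -16,"dz": 0,"gripper": 1},{"rx": 0,"ry": 0,"rz": 0,"dx": -45,"dy": -16,"dz": 0,"gripper": 1},{"rx": 0,"ry": 0,"rz": 0,"dx": -45,"dy": -16,"dz": 0,"gripper": 1},{"rx": 0,"ry": 0,"rz": 0,"dx": -45,"dy": -16,"dz": 0,"gripper": 1},{"rx": 0,"ry": 0,"rz": 0,"dx": -45,"dy": -16,"dz": 0,"gripper": 1},{"rx": 0,"ry": 0,"rz": 0,"dx": -45,"dy": -16,"dz": 0,"gripper": 1},{"rx": 0,"ry": 0,"rz": 0,"dx": -45,"dy": -16,"dz": 0,"gripper": 1},{"rx": 0,"ry": 0,"rz": 0,"dx": -35,"dy": -14,"dz": 0,"gripper": 1},{"rx": 0,"ry": 0,"rz": 0,"dx": -18,"dy": -7,"dz": 15,"gripper": 1},{"rx": 0,"ry": 0,"rz": 0,"dx": 0,"dy": 0,"dz": 0,"gripper": 1},{"rx": 0,"ry": 0,"rz": 0,"dx": 0,"dy": 0,"dz": 0,"gripper": 1}]' --grip_force 40

```text
clock: 2.2
tcp_pos: [0.5237, 0.2817, 0.2155]
orientation: [-0.742, -3.052, -0.001]
contact_force: [0.4, 0.6, 0.3]
grip_width: 0.0854
gripper_force: 0.0
```

Run:
```python
from h import *
go(.5245,.281,.2,62.6)
c=r.camera_info("wrist");f=r.grab_frame("wrist");cv2.imwrite("pics/w2.png",f)
print(cv2.projectPoints(np.float64([[.5245,.281,.096],[.5245,.281,.0775],[.5245,.281,.0575]]),c["rvec"],c["tvec"],c["mtx"],None)[0])
print({k:np.array(v).tolist() for k,v in c.items()})
```

```text
turn [ 0.02 -0.03  0.09] shift [-1.  -0.3 15.5] | tcp [0.5237 0.2817 0.2155] toolz [-4.e-04  5.e-04 -1.e+00] y-yaw 62.69 F [0.4 0.6 0.3] t 2.2 w 0.0854 q7 0.58
[[[316.18102252 198.3285456 ]]

 [[316.16927638 193.00054786]]

 [[316.15806895 187.91691165]]]
{'mtx': [[297.84603684196173, 0.0, 316.066406469512], [0.0, 297.84603684196173, 203.50231667173716], [0.0, 0.0, 1.0]], 'rvec': [-2.452390615592794, -1.4950579652762879, -0.23027368331609335], 'tvec': [-0.4899580249237348, -0.35552861216576404, 0.2660123109320431]}
```

View pics/w2.png

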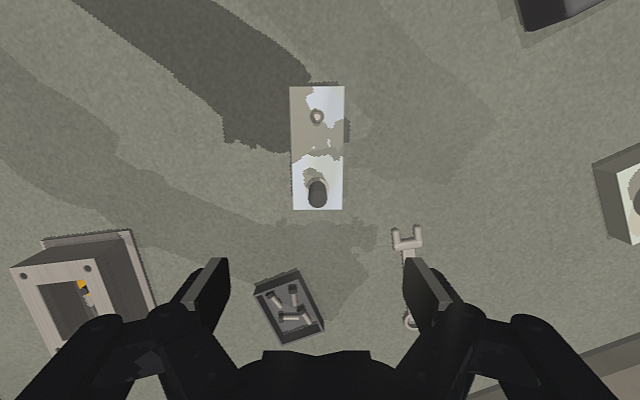

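The pin grip's top is at about (317.5,198), against a prediction of (316,198), so it is about 1 mm off along tool y. Descending and gripping.

step_arm --moves '[{"rx": 0,"ry": 0,"rz": 0,"dx": -1,"dy": 1,"dz": 15,"gripper": 0.2},{"rx": 0,"ry": 0,"rz": 0,"dx": 0,"dy": 0,"dz": 30,"gripper": 0.2},{"rx": 0,"ry": 0,"rz": 0,"dx": 0,"dy": 0,"dz": 30,"gripper": 0.2},{"rx": 0,"ry": 0,"rz": 0,"dx": 0,"dy": 0,"dz": 25,"gripper": 0.2},{"rx": 0,"ry": 0,"rz": 0,"dx": 0,"dy": 0,"dz": 20,"gripper": 0.2},{"rx": 0,"ry": 0,"rz": 0,"dx": 0,"dy": 0,"dz": 10,"gripper": 0.2},{"rx": 0,"ry": 0,"rz": 0,"dx": 0,"dy": 0,"dz": 0,"gripper": 0.2},{"rx": 0,"ry": 0,"rz": 0,"dx": 0,"dy": 0,"dz": 0,"gripper": -1},{"rx": 0,"ry": 0,"rz": 0,"dx": 0,"dy": 0,"dz": 0,"gripper": -1},{"rx": 0,"ry": 0,"rz": 0,"dx": 0,"dy": 0,"dz": 0,"gripper": -1},{"rx": 0,"ry": 0,"rz": 0,"dx": 0,"dy": 0,"dz": 0,"gripper": -1},{"rx": 0,"ry": 0,"rz": 0,"dx": 0,"dy": 0,"dz": 0,"gripper": -1}]' --grip_force 40

```text
clock: 3.75
tcp_pos: [0.5264, 0.2821, 0.0861]
orientation: [0.744, 3.051, 0.002]
contact_force: [-0.8, -0.1, 6.3]
grip_width: 0.0155
gripper_force: 39.3
```

Run:
```python
from h import *
go(.6234,-.0824,.2,62.6)
```

```text
turn [0.09 0.05 0.  ] shift [-253.9 -279.  -113.9] | tcp [0.5264 0.2821 0.0861] toolz [ 0.0015  0.001  -1.    ] y-yaw 62.6 F [-0.8 -0.1  6.3] t 3.75 w 0.0155 q7 0.62
```

step_arm --moves '[{"rx": 0,"ry": 0,"rz": 0,"dx": 0,"dy": 0,"dz": -8,"gripper": -1},{"rx": 0,"ry": 0,"rz": 0,"dx": 0,"dy": 0,"dz": -15,"gripper": -1},{"rx": 0,"ry": 0,"rz": 0,"dx": 0,"dy": 0,"dz": -25,"gripper": -1},{"rx": 0,"ry": 0,"rz": 0,"dx": 0,"dy": 0,"dz": -30,"gripper": -1},{"rx": 0,"ry": 0,"rz": 0,"dx": 0,"dy": 0,"dz": -25,"gripper": -1},{"rx": 0,"ry": 0,"rz": 0,"dx": 0,"dy": 0,"dz": -11,"gripper": -1},{"rx": 0,"ry": 0,"rz": 0,"dx": 0,"dy": 0,"dz": 0,"gripper": -1}]' --grip_force 40

```text
clock: 4.62
tcp_pos: [0.5258, 0.2819, 0.1999]
orientation: [0.744, 3.052, 0.001]
contact_force: [-0.2, -0.2, -0.7]
grip_width: 0.0154
gripper_force: 39.2
```

Run:
```python
from h import *
go(.6234,-.0824,.2,62.6)
print(bp("scene",[(380,231),(347,275),(311,305)],0.0))
```

```text
turn [0.06 0.03 0.01] shift [-2.543e+02 -2.785e+02 -1.000e-01] | tcp [0.5258 0.2819 0.1999] toolz [ 9.e-04  7.e-04 -1.e+00] y-yaw 62.61 F [-0.2 -0.2 -0.7] t 4.625 w 0.0154 q7 0.59
[[ 0.79337617  0.11023465]
 [ 0.80543477 -0.07199654]
 [ 0.78355151 -0.21018869]]
```

step_arm --moves '[{"rx": 0,"ry": 0,"rz": 0,"dx": -10,"dy": -11,"dz": 0,"gripper": -1},{"rx": 0,"ry": 0,"rz": 0,"dx": -22,"dy": -24,"dz": 0,"gripper": -1},{"rx": 0,"ry": 0,"rz": 0,"dx": -30,"dy": -33,"dz": 0,"gripper": -1},{"rx": 0,"ry": 0,"rz": 0,"dx": -30,"dy": -33,"dz": 0,"gripper": -1},{"rx": 0,"ry": 0,"rz": 0,"dx": -30,"dy": -33,"dz": 0,"gripper": -1},{"rx": 0,"ry": 0,"rz": 0,"dx": -30,"dy": -33,"dz": 0,"gripper": -1},{"rx": 0,"ry": 0,"rz": 0,"dx": -30,"dy": -33,"dz": 0,"gripper": -1},{"rx": 0,"ry": 0,"rz": 0,"dx": -30,"dy": -33,"dz": 0,"gripper": -1},{"rx": 0,"ry": 0,"rz": 0,"dx": -24,"dy": -26,"dz": 0,"gripper": -1},{"rx": 0,"ry": 0,"rz": 0,"dx": -12,"dy": -13,"dz": 10,"gripper": -1},{"rx": 0,"ry": 0,"rz": 0,"dx": -6,"dy": -6.5,"dz": 20,"gripper": -1},{"rx": 0,"ry": 0,"rz": 0,"dx": 0,"dy": 0,"dz": 10,"gripper": -1},{"rx": 0,"ry": 0,"rz": 0,"dx": 0,"dy": 0,"dz": 0,"gripper": -1},{"rx": 0,"ry": 0,"rz": 0,"dx": 0,"dy": 0,"dz": 0,"gripper": -1}]' --grip_force 40

```text
clock: 6.38
tcp_pos: [0.6233, -0.081, 0.1594]
orientation: [0.741, 3.053, 0.001]
contact_force: [0.4, -0.2, 0.5]
grip_width: 0.0154
gripper_force: 39.2
```

Run:
```python
from h import *
go(.6234,-.0824,.16,62.6)
c=r.camera_info("wrist");f=r.grab_frame("wrist");cv2.imwrite("pics/w3.png",f)
s=r.grab_frame("side");q=r.grab_frame("scene");cv2.imwrite("pics/s3.png",s);cv2.imwrite("pics/q3.png",q)
o=r.get_obs();T=Ro.from_rotvec(o["orientation"])
P=o["tcp_pos"]+T.apply([[0,0,.003-.0135],[0,0,.076],[0,0,.0295]])
print("top,foot,collar pred wrist",cv2.projectPoints(P,c["rvec"],c["tvec"],c["mtx"],None)[0].round(1).tolist())
for n in("side","scene"):
    d=r.camera_info(n);print(n,cv2.projectPoints(P,d["rvec"],d["tvec"],d["mtx"],None)[0].round(1).tolist())
W=cv2.resize(f[140:340,200:440],(480,400),interpolation=cv2.INTER_CUBIC)
S=cv2.resize(s[130:230,270:350],(320,400),interpolation=cv2.INTER_CUBIC)
cv2.imwrite("pics/t3.png",np.hstack([W,S]))
```

```text
turn [0.03 0.   0.12] shift [-0.7 -1.2 -0.6] | tcp [ 0.6233 -0.081   0.1594] toolz [ 3.e-04  5.e-04 -1.e+00] y-yaw 62.72 F [ 0.4 -0.2  0.5] t 6.375 w 0.0154 q7 1.29
top,foot,collar pred wrist [[[315.7, 270.2]], [[315.9, 213.6]], [[315.8, 237.9]]]
side [[[308.9, 147.1]], [[309.5, 176.7]], [[309.1, 161.1]]]
scene [[[297.6, 215.0]], [[298.6, 228.9]], [[298.1, 221.7]]]
```

View pics/t3.png

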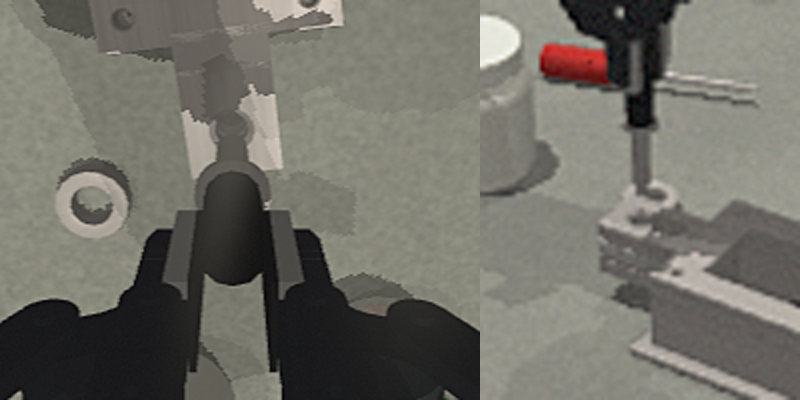

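Run:
```python
from h import *
c=r.camera_info("wrist")
print(cv2.projectPoints(np.float64([[.6234,-.0824,.06]]),c["rvec"],c["tvec"],c["mtx"],None)[0])
f=cv2.imread("pics/w3.png")[180:250,281:351]
f=cv2.convertScaleAbs(cv2.resize(f,(600,600),interpolation=cv2.INTER_CUBIC),alpha=1.6)
for g in range(0,70,10):
    p=int((g+.5)*600/70);cv2.putText(f,str(281+g),(p,10),0,.35,(0,0,255));cv2.putText(f,str(180+g),(0,p),0,.35,(0,255,255));cv2.line(f,(p,12),(p,20),(0,0,255));cv2.line(f,(24,p),(32,p),(0,255,255))
cv2.imwrite("pics/t4.png",f)
```

```text
[[[315.75691677 203.71235709]]]
```

View pics/t4.png

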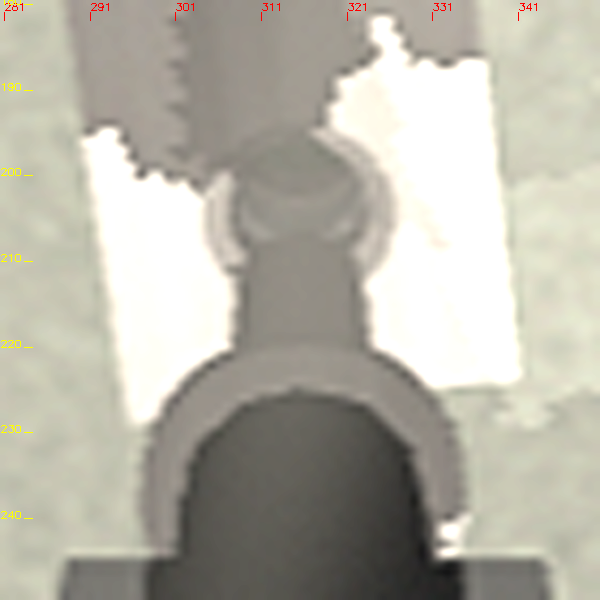

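Run:
```python
from h import *
p=bp("wrist",(315.5,204.2),.06)[0];print(p);go(*p,.1,62.6)
```

```text
[ 0.62369069 -0.0827997 ]
turn [0.04 0.06 0.06] shift [-0.7 -0.8 59.8] | tcp [ 0.6235 -0.0818  0.1598] toolz [ 1.2e-03  2.0e-04 -1.0e+00] y-yaw 62.66 F [-0.3  0.4 -0.9] t 6.525 w 0.0154 q7 1.29
```

step_arm --moves '[{"rx": 0,"ry": 0,"rz": 0,"dx": -0.7,"dy": -1,"dz": 8,"gripper": -1},{"rx": 0,"ry": 0,"rz": 0,"dx": 0,"dy": 0,"dz": 8,"gripper": -1},{"rx": 0,"ry": 0,"rz": 0,"dx": 0,"dy": 0,"dz": 5,"gripper": -1},{"rx": 0,"ry": 0,"rz": 0,"dx": 0,"dy": 0,"dz": 4,"gripper": -1},{"rx": 0,"ry": 0,"rz": 0,"dx": 0,"dy": 0,"dz": 4,"gripper": -1},{"rx": 0,"ry": 0,"rz": 0,"dx": 0,"dy": 0,"dz": 4,"gripper": -1},{"rx": 0,"ry": 0,"rz": 0,"dx": 0,"dy": 0,"dz": 0,"gripper": -1}]' --grip_force 40

```text
clock: 7.4
tcp_pos: [0.6231, -0.0832, 0.1258]
orientation: [-0.743, -3.052, -0.0]
contact_force: [0.5, 0.8, -1.4]
grip_width: 0.0154
gripper_force: 39.1
```

Foot is about 10 mm in with no force. Continuing.

step_arm --moves '[{"rx": 0,"ry": 0,"rz": 0,"dx": 0,"dy": 0,"dz": 5,"gripper": -1},{"rx": 0,"ry": 0,"rz": 0,"dx": 0,"dy": 0,"dz": 5,"gripper": -1},{"rx": 0,"ry": 0,"rz": 0,"dx": 0,"dy": 0,"dz": 5,"gripper": -1},{"rx": 0,"ry": 0,"rz": 0,"dx": 0,"dy": 0,"dz": 5,"gripper": -1},{"rx": 0,"ry": 0,"rz": 0,"dx": 0,"dy": 0,"dz": 5,"gripper": -1},{"rx": 0,"ry": 0,"rz": 0,"dx": 0,"dy": 0,"dz": 5,"gripper": -1},{"rx": 0,"ry": 0,"rz": 0,"dx": 0,"dy": 0,"dz": 3,"gripper": -1},{"rx": 0,"ry": 0,"rz": 0,"dx": 0,"dy": 0,"dz": 0,"gripper": -1}]' --grip_force 40

```text
clock: 8.4
tcp_pos: [0.623, -0.0833, 0.0927]
orientation: [-0.743, -3.052, -0.0]
contact_force: [1.8, 2.4, -1.9]
grip_width: 0.0157
gripper_force: 39.0
```

step_arm --moves '[{"rx": 0,"ry": 0,"rz": 0,"dx": 0,"dy": 0,"dz": 1.5,"gripper": -1},{"rx": 0,"ry": 0,"rz": 0,"dx": 0,"dy": 0,"dz": 1,"gripper": -1},{"rx": 0,"ry": 0,"rz": 0,"dx": 0,"dy": 0,"dz": 0.7,"gripper": -1},{"rx": 0,"ry": 0,"rz": 0,"dx": 0,"dy": 0,"dz": 0,"gripper": -1}]' --grip_force 40

```text
clock: 8.9
tcp_pos: [0.6235, -0.0836, 0.0903]
orientation: [0.744, 3.052, 0.0]
contact_force: [1.0, 2.8, 2.2]
grip_width: 0.0156
gripper_force: 39.6
```

step_arm --moves '[{"rx": 0,"ry": 0,"rz": 0,"dx": 0,"dy": 0,"dz": 1,"gripper": -1},{"rx": 0,"ry": 0,"rz": 0,"dx": 0,"dy": 0,"dz": 0.5,"gripper": -1},{"rx": 0,"ry": 0,"rz": 0,"dx": 0,"dy": 0,"dz": 0,"gripper": -1}]' --grip_force 40

```text
clock: 9.28
tcp_pos: [0.6238, -0.0837, 0.0901]
orientation: [0.744, 3.051, 0.001]
contact_force: [-2.7, 3.7, 13.0]
grip_width: 0.0154
gripper_force: 40.6
```

step_arm --moves '[{"rx": 0,"ry": 0,"rz": 0,"dx": 0,"dy": 0,"dz": -1,"gripper": 0},{"rx": 0,"ry": 0,"rz": 0,"dx": 0,"dy": 0,"dz": 0,"gripper": 0},{"rx": 0,"ry": 0,"rz": 0,"dx": 0,"dy": 0,"dz": 0,"gripper": 0},{"rx": 0,"ry": 0,"rz": 0,"dx": 0,"dy": 0,"dz": 0,"gripper": 0},{"rx": 0,"ry": 0,"rz": 0,"dx": 0,"dy": 0,"dz": -5,"gripper": 0},{"rx": 0,"ry": 0,"rz": 0,"dx": 0,"dy": 0,"dz": -15,"gripper": 0},{"rx": 0,"ry": 0,"rz": 0,"dx": 0,"dy": 0,"dz": -30,"gripper": 0},{"rx": 0,"ry": 0,"rz": 0,"dx": 0,"dy": 0,"dz": -35,"gripper": 0},{"rx": 0,"ry": 0,"rz": 0,"dx": 0,"dy": 0,"dz": -30,"gripper": 0},{"rx": 0,"ry": 0,"rz": 0,"dx": 0,"dy": 0,"dz": -14,"gripper": 0},{"rx": 0,"ry": 0,"rz": 0,"dx": 0,"dy": 0,"dz": 0,"gripper": 0}]' --grip_force 60

```text
clock: 10.65
tcp_pos: [0.6237, -0.0836, 0.2196]
orientation: [0.743, 3.05, 0.001]
contact_force: [-0.4, -0.1, -0.7]
grip_width: 0.0428
gripper_force: 0.0
```

Run:
```python
from h import *
go(.4684,-.3497,.2,95.1)
f=r.grab_frame("wrist");cv2.imwrite("pics/w5.png",f)
c=r.camera_info("wrist")
print(cv2.projectPoints(np.float64([[.6236,-.0828,.06],[.6236,-.0828,.1]]),c["rvec"],c["tvec"],c["mtx"],None)[0].tolist())
import pickle;pickle.dump(c,open("c5.pkl","wb"))
```

```text
turn [ 3.000e-02  1.200e-01 -3.249e+01] shift [ 178.4 -251.2   19.6] | tcp [ 0.6237 -0.0836  0.2196] toolz [ 2.2e-03  1.0e-04 -1.0e+00] y-yaw 62.61 F [-0.4 -0.1 -0.7] t 10.65 w 0.0428 q7 1.27
[[[317.22868478493217, 187.04692771555588]], [[317.39517485792607, 197.8154946140144]]]
```

View pics/w5.png

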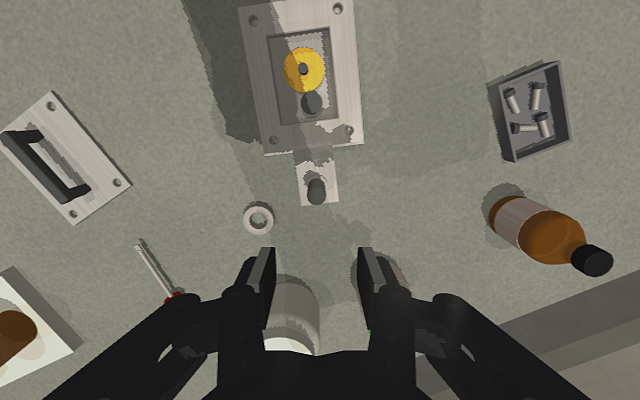

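The pin stands seated at (316,188). Housing holes are at (338,8), (349,130) and (273,141). Cover holes are at (51,105), (119,183) and (73,214). I'll fit both poses from these.

Run:
```python
from h import *
import pickle;c=pickle.load(open("c5.pkl","rb"))
H=[(-53,38),(53,38),(53,-38)]
p=bp("",[(338,8),(349,130),(273,141)],.06,c);print(p.round(4).tolist(),fit(np.array(H)/1e3,p))
q=bp("",[(51,105),(119,183),(73,214)],.006,c);print(q.round(4).tolist())
for m in ([(-53,38),(53,38),(53,-38)],[(-53,-38),(53,-38),(53,38)],[(-53,38),(53,38),(53,-38)][::-1],[(-38,-53),(-38,53),(38,53)],[(38,53),(38,-53),(-38,-53)]): print(fit(np.array(m)/1e3,q))
```

```text
[[0.4869, 0.0084], [0.5863, -0.0281], [0.561, -0.1004]] (array([ 0.5238, -0.0459]), np.float64(-19.97), array([0.5, 0.4, 0.7]))
[[0.411, -0.3143], [0.5193, -0.3035], [0.5247, -0.3812]]
(array([ 0.4685, -0.3472]), np.float64(5.13), array([1.3, 1.8, 0.9]))
(array([ 0.4834, -0.3113]), np.float64(-50.12), array([21.4, 79.2, 57.9]))
(array([ 0.5015, -0.3188]), np.float64(-174.82), array([44.6, 88.7, 44.2]))
(array([ 0.4685, -0.3472]), np.float64(-84.87), array([1.3, 1.8, 0.9]))
(array([ 0.4685, -0.3472]), np.float64(95.13), array([1.3, 1.8, 0.9]))
```

step_arm --moves '[{"rx": 0,"ry": 0,"rz": -8.1,"dx": 0,"dy": 0,"dz": 0,"gripper": 0},{"rx": 0,"ry": 0,"rz": -8.1,"dx": 0,"dy": 0,"dz": 0,"gripper": 0},{"rx": 0,"ry": 0,"rz": -8.1,"dx": 0,"dy": 0,"dz": 0,"gripper": 0},{"rx": 0,"ry": 0,"rz": -8.2,"dx": 0,"dy": 0,"dz": 0,"gripper": 0},{"rx": 0,"ry": 0,"rz": 0,"dx": 14,"dy": -20,"dz": 0,"gripper": 0},{"rx": 0,"ry": 0,"rz": 0,"dx": 24,"dy": -33,"dz": 0,"gripper": 0},{"rx": 0,"ry": 0,"rz": 0,"dx": 24,"dy": -33,"dz": 0,"gripper": 0},{"rx": 0,"ry": 0,"rz": 0,"dx": 24,"dy": -33,"dz": 0,"gripper": 0},{"rx": 0,"ry": 0,"rz": 0,"dx": 24,"dy": -33,"dz": 0,"gripper": 0},{"rx": 0,"ry": 0,"rz": 0,"dx": 24,"dy": -33,"dz": 0,"gripper": 0},{"rx": 0,"ry": 0,"rz": 0,"dx": 24,"dy": -33,"dz": 0,"gripper": 0},{"rx": 0,"ry": 0,"rz": 0,"dx": 13,"dy": -20,"dz": 10,"gripper": 0},{"rx": 0,"ry": 0,"rz": 0,"dx": 7,"dy": -11,"dz": 10,"gripper": 0},{"rx": 0,"ry": 0,"rz": 0,"dx": 0,"dy": 0,"dz": 0,"gripper": 0},{"rx": 0,"ry": 0,"rz": 0,"dx": 0,"dy": 0,"dz": 0,"gripper": 0}]' --grip_force 80

```text
clock: 12.58
tcp_pos: [0.4687, -0.3464, 0.1983]
orientation: [0.142, -3.138, -0.001]
contact_force: [0.6, -0.0, -0.3]
grip_width: 0.0428
gripper_force: 0.0
```

```bash
cat >> h.py <<'E'
def dark(f,uv,s=9):
    """subpixel centre of a dark blob near uv"""
    u,v=np.round(uv).astype(int);p=f[v-s:v+s+1,u-s:u+s+1].mean(2)
    m=(p<(np.percentile(p,5)+np.median(p))/2).astype(np.uint8)
    n,l,st,ce=cv2.connectedComponentsWithStats(m);k=1+np.argmin(np.linalg.norm(ce[1:]-s,axis=1)) 
    return ce[k]+[u-s,v-s],int(st[k,4])
E
python3 - <<'E'
from h import *
import pickle
go(.4685,-.348,.2,95.1)
c=r.camera_info("wrist");f=r.grab_frame("wrist");cv2.imwrite("pics/w6.png",f);pickle.dump(c,open("c6.pkl","wb"))
a=np.radians(5.1);R=np.array([[np.cos(a),-np.sin(a)],[np.sin(a),np.cos(a)]])
M=np.array([(53,38),(53,-38),(-53,38),(-53,-38)])/1e3
P=np.c_[M@R.T+[.4685,-.348],np.full(4,.006)]
u=cv2.projectPoints(P,c["rvec"],c["tvec"],c["mtx"],None)[0][:,0];print(u.round(1).tolist())
D=[dark(f,x) for x in u];print(D);d=np.array([x[0] for x in D])
print(fit(M,bp("",d,.006,c)))
E
```

```text
turn [ 0.04 -0.    0.07] shift [ 0.4 -1.6 -1.7] | tcp [ 0.4687 -0.3464  0.1983] toolz [-1.e-04  7.e-04 -1.e+00] y-yaw 95.17 F [ 0.6 -0.  -0.3] t 12.575 w 0.0428 q7 2.31
[[346.0, 222.2], [283.3, 222.1], [349.1, 132.5], [280.3, 132.4]]
[(array([345.71428571, 222.91071429]), 56), (array([282.65      , 222.86666667]), 60), (array([348.6625, 132.825 ]), 80), (array([279.36708861, 132.41772152]), 79)]
(array([ 0.4691, -0.3486]), np.float64(5.14), array([0.5, 0.5, 0.3, 0.7]))
```

View pics/w6.png

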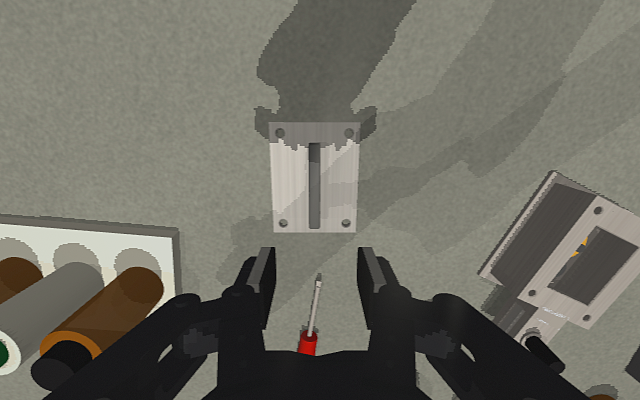

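Cover is directly below the gripper, with its bar at column 315. Descending and gripping.

step_arm --moves '[{"rx": 0,"ry": 0,"rz": 0,"dx": 0,"dy": -2.2,"dz": 15,"gripper": 0},{"rx": 0,"ry": 0,"rz": 0,"dx": 0,"dy": 0,"dz": 30,"gripper": 0},{"rx": 0,"ry": 0,"rz": 0,"dx": 0,"dy": 0,"dz": 35,"gripper": 0},{"rx": 0,"ry": 0,"rz": 0,"dx": 0,"dy": 0,"dz": 32,"gripper": 0},{"rx": 0,"ry": 0,"rz": 0,"dx": 0,"dy": 0,"dz": 25,"gripper": 0},{"rx": 0,"ry": 0,"rz": 0,"dx": 0,"dy": 0,"dz": 15,"gripper": 0},{"rx": 0,"ry": 0,"rz": 0,"dx": 0,"dy": 0,"dz": 5,"gripper": 0},{"rx": 0,"ry": 0,"rz": 0,"dx": 0,"dy": 0,"dz": 0,"gripper": 0},{"rx": 0,"ry": 0,"rz": 0,"dx": 0,"dy": 0,"dz": 0,"gripper": 0}]' --grip_force 80

```text
clock: 13.75
tcp_pos: [0.4689, -0.3501, 0.0424]
orientation: [-0.14, 3.137, -0.001]
contact_force: [-0.4, -0.0, 0.3]
grip_width: 0.0427
gripper_force: 0.0
```

Run:
```python
from h import *
go(.4691,-.3486,.041,95.14)
```

```text
turn [-0.06  0.08 -0.03] shift [-0.3  1.4  1.4] | tcp [ 0.4689 -0.3501  0.0424] toolz [ 1.5e-03 -9.0e-04 -1.0e+00] y-yaw 95.11 F [-0.4 -0.   0.3] t 13.75 w 0.0427 q7 2.39
```

step_arm --moves '[{"rx": 0,"ry": 0,"rz": 0,"dx": 0,"dy": 1.2,"dz": 1,"gripper": 0},{"rx": 0,"ry": 0,"rz": 0,"dx": 0,"dy": 0,"dz": 0,"gripper": -1},{"rx": 0,"ry": 0,"rz": 0,"dx": 0,"dy": 0,"dz": 0,"gripper": -1},{"rx": 0,"ry": 0,"rz": 0,"dx": 0,"dy": 0,"dz": 0,"gripper": -1},{"rx": 0,"ry": 0,"rz": 0,"dx": 0,"dy": 0,"dz": 0,"gripper": -1},{"rx": 0,"ry": 0,"rz": 0,"dx": 0,"dy": 0,"dz": 0,"gripper": -1}]' --grip_force 80

```text
clock: 14.5
tcp_pos: [0.4684, -0.3486, 0.041]
orientation: [-0.14, 3.138, -0.0]
contact_force: [-1.6, 1.5, 5.6]
grip_width: 0.0082
gripper_force: 78.6
```

Run:
```python
from h import *
go(.4691,-.3486,.041,95.14)
```

```text
turn [-0.01  0.03 -0.04] shift [-0.7 -0.1 -0. ] | tcp [ 0.4684 -0.3486  0.041 ] toolz [ 5.e-04 -1.e-04 -1.e+00] y-yaw 95.1 F [-1.6  1.5  5.6] t 14.5 w 0.0082 q7 2.39
```

step_arm --moves '[{"rx": 0,"ry": 0,"rz": 0,"dx": 0,"dy": 0,"dz": -6,"gripper": -1},{"rx": 0,"ry": 0,"rz": 0,"dx": 0,"dy": 0,"dz": -12,"gripper": -1},{"rx": 0,"ry": 0,"rz": 0,"dx": 0,"dy": 0,"dz": -20,"gripper": -1},{"rx": 0,"ry": 0,"rz": 0,"dx": 0,"dy": 0,"dz": -25,"gripper": -1},{"rx": 0,"ry": 0,"rz": 0,"dx": 0,"dy": 0,"dz": -25,"gripper": -1},{"rx": 0,"ry": 0,"rz": 0,"dx": 0,"dy": 0,"dz": -25,"gripper": -1},{"rx": 0,"ry": 0,"rz": 0,"dx": 0,"dy": 0,"dz": -20,"gripper": -1},{"rx": 0,"ry": 0,"rz": 0,"dx": 0,"dy": 0,"dz": -12,"gripper": -1},{"rx": 0,"ry": 0,"rz": 0,"dx": 0,"dy": 0,"dz": -5,"gripper": -1},{"rx": 0,"ry": 0,"rz": 4,"dx": 0,"dy": 0,"dz": 0,"gripper": -1},{"rx": 0,"ry": 0,"rz": 6,"dx": 0,"dy": 0,"dz": 0,"gripper": -1},{"rx": 0,"ry": 0,"rz": 6,"dx": 0,"dy": 0,"dz": 0,"gripper": -1},{"rx": 0,"ry": 0,"rz": 6,"dx": 0,"dy": 0,"dz": 0,"gripper": -1},{"rx": 0,"ry": 0,"rz": 3.1,"dx": 0,"dy": 0,"dz": 0,"gripper": -1},{"rx": 0,"ry": 0,"rz": 0,"dx": 0,"dy": 0,"dz": 0,"gripper": -1}]' --grip_force 80

```text
clock: 16.38
tcp_pos: [0.4678, -0.3481, 0.1898]
orientation: [-0.544, -3.093, -0.001]
contact_force: [-0.8, -0.2, -3.1]
grip_width: 0.0081
gripper_force: 78.4
```

Run:
```python
from h import *
go(.5243,-.0463,.191,70)
```

```text
turn [ 0.   -0.09  0.05] shift [ 50.1 302.9  -1.2] | tcp [ 0.4678 -0.3481  0.1898] toolz [-1.4e-03  6.0e-04 -1.0e+00] y-yaw 70.05 F [-0.8 -0.2 -3.1] t 16.375 w 0.0081 q7 1.93
```

Run:
```python
from h import *
import pickle
f5=cv2.imread("pics/w5.png");c5=pickle.load(open("c5.pkl","rb"))
H=np.array([(-53,38),(53,38),(53,-38)])/1e3
D=[dark(f5,u,7) for u in[(338,8),(349,130),(273,141)]];print(D,fit(H,bp("",[x[0] for x in D],.06,c5)))
o=r.get_obs();c=r.camera_info("wrist");f=r.grab_frame("wrist");cv2.imwrite("pics/w7.png",f)
T=Ro.from_rotvec(o["orientation"]);M=np.array([(x,y,.041) for x in(.053,-.053) for y in(.038,-.038)])
top=M-[0,0,.006]
u=cv2.projectPoints(o["tcp_pos"]+T.apply(top),c["rvec"],c["tvec"],c["mtx"],None)[0][:,0];print(u.round(1).tolist())
b=cv2.projectPoints(o["tcp_pos"]+T.apply([[x,y,.035] for x in(.065,-.065) for y in(.05,-.05)]),c["rvec"],c["tvec"],c["mtx"],None)[0][:,0];print("corners",b.round(1).tolist())
x0,y0=216,150
g=cv2.resize(f[y0:y0+150,x0:x0+200],(800,600),interpolation=cv2.INTER_CUBIC)
for p in u: cv2.drawMarker(g,tuple(((p-[x0-.5,y0-.5])*4).astype(int)),(0,0,255),0,10)
for p in b: cv2.drawMarker(g,tuple(((p-[x0-.5,y0-.5])*4).astype(int)),(0,255,0),0,10)
cv2.imwrite("pics/t7.png",g)
```

```text
[(array([338.  ,   6.74]), 50), (array([350.04166667, 131.16666667]), 24), (array([272.3877551 , 139.89795918]), 49)] (array([ 0.5235, -0.0455]), np.float64(-20.25), array([1. , 1.4, 0.9]))
[[379.8, 152.2], [253.4, 152.1], [370.0, 302.6], [262.8, 302.5]]
corners [[401.5, 131.8], [231.8, 131.6], [385.8, 316.8], [247.0, 316.7]]
```

View pics/t7.png

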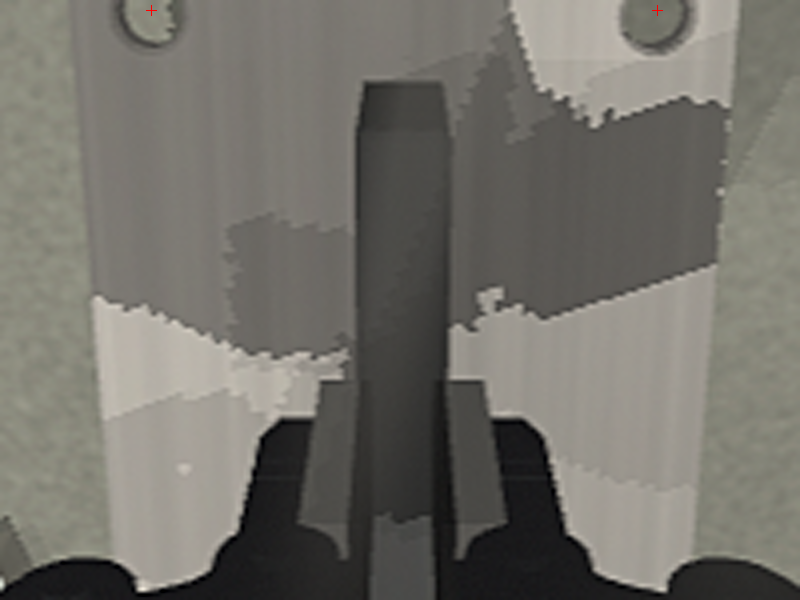

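Both visible cover holes, at crop (150,10) and (656,12), match the prediction, so the cover sits on the tool axis. I'll move halfway and measure the housing holes by code.

step_arm --moves '[{"rx": 0,"ry": 0,"rz": 0,"dx": 6,"dy": 14,"dz": 0,"gripper": -1},{"rx": 0,"ry": 0,"rz": 0,"dx": 12,"dy": 30,"dz": 0,"gripper": -1},{"rx": 0,"ry": 0,"rz": 0,"dx": 14,"dy": 42,"dz": 0,"gripper": -1},{"rx": 0,"ry": 0,"rz": 0,"dx": 12,"dy": 38,"dz": 0,"gripper": -1},{"rx": 0,"ry": 0,"rz": 0,"dx": 6,"dy": 19,"dz": 0,"gripper": -1},{"rx": 0,"ry": 0,"rz": 0,"dx": 0,"dy": 7,"dz": 0,"gripper": -1},{"rx": 0,"ry": 0,"rz": 0,"dx": 0,"dy": 0,"dz": 0,"gripper": -1},{"rx": 0,"ry": 0,"rz": 0,"dx": 0,"dy": 0,"dz": 0,"gripper": -1}]' --grip_force 80

```text
clock: 17.42
tcp_pos: [0.4723, -0.1914, 0.1905]
orientation: [0.547, 3.093, -0.001]
contact_force: [-0.2, -0.8, -3.7]
grip_width: 0.0077
gripper_force: 78.5
```

Run:
```python
from h import *
go(.5247,-.0466,.191,70)
c=r.camera_info("wrist");f=r.grab_frame("wrist");cv2.imwrite("pics/w8.png",f)
a=np.radians(-20);R=np.array([[np.cos(a),-np.sin(a)],[np.sin(a),np.cos(a)]])
M=np.array([(53,38),(53,-38),(-53,38),(-53,-38)])/1e3
u=cv2.projectPoints(np.c_[M@R.T+[.5247,-.0466],np.full(4,.06)],c["rvec"],c["tvec"],c["mtx"],None)[0][:,0];print(u.round(1).tolist())
D=[dark(f,x,8) for x in u];print(D)
p=bp("",[x[0] for x in D],.06,c);print(p.round(4).tolist(),fit(M,p))
for k in range(4):
    i=[j for j in range(4) if j!=k];print(k,fit(M[i],p[i]))
```

```text
turn [-0.02  0.01 -0.07] shift [  0.3 154.   -0.5] | tcp [ 0.4723 -0.1914  0.1905] toolz [ 1.e-04 -5.e-04 -1.e+00] y-yaw 69.93 F [-0.2 -0.8 -3.7] t 17.425 w 0.0077 q7 1.6
[[505.9, 244.0], [430.9, 244.0], [528.3, 137.3], [444.5, 137.3]]
[(array([506.96078431, 244.17647059]), 51), (array([431.78846154, 244.07692308]), 52), (array([529.56923077, 137.        ]), 65), (array([446.37096774, 137.14516129]), 62)]
[[0.5881, -0.0281], [0.5619, -0.0996], [0.488, 0.0083], [0.4623, -0.0625]] (array([ 0.5251, -0.0455]), np.float64(-20.15), array([0.1, 0.3, 0.4, 0.4]))
0 (array([ 0.525 , -0.0455]), np.float64(-20.13), array([0.3, 0.3, 0.4]))
1 (array([ 0.525 , -0.0454]), np.float64(-20.14), array([0.2, 0.4, 0.3]))
2 (array([ 0.5252, -0.0454]), np.float64(-20.32), array([0.1, 0.2, 0.1]))
3 (array([ 0.525 , -0.0456]), np.float64(-20.0), array([0.2, 0.2, 0.3]))
```

step_arm --moves '[{"rx": 0,"ry": 0,"rz": 0,"dx": 0,"dy": 12,"dz": 0,"gripper": -1},{"rx": 0,"ry": 0,"rz": 0,"dx": 0,"dy": 26,"dz": 0,"gripper": -1},{"rx": 0,"ry": 0,"rz": 0,"dx": 0,"dy": 36,"dz": 0,"gripper": -1},{"rx": 0,"ry": 0,"rz": 0,"dx": 0,"dy": 36,"dz": 0,"gripper": -1},{"rx": 0,"ry": 0,"rz": 0,"dx": 0,"dy": 25,"dz": 0,"gripper": -1},{"rx": 0,"ry": 0,"rz": 0,"dx": 0,"dy": 13,"dz": 0,"gripper": -1},{"rx": 0,"ry": 0,"rz": 0,"dx": 0,"dy": 6.5,"dz": 5,"gripper": -1},{"rx": 0,"ry": 0,"rz": 0,"dx": 0,"dy": 0,"dz": 15,"gripper": -1},{"rx": 0,"ry": 0,"rz": 0,"dx": 0,"dy": 0,"dz": 20,"gripper": -1},{"rx": 0,"ry": 0,"rz": 0,"dx": 0,"dy": 0,"dz": 15,"gripper": -1},{"rx": 0,"ry": 0,"rz": 0,"dx": 0,"dy": 0,"dz": 8,"gripper": -1},{"rx": 0,"ry": 0,"rz": 0,"dx": 0,"dy": 0,"dz": 0,"gripper": -1},{"rx": 0,"ry": 0,"rz": 0,"dx": 0,"dy": 0,"dz": 0,"gripper": -1}]' --grip_force 80

```text
clock: 19.1
tcp_pos: [0.5257, -0.0453, 0.128]
orientation: [0.545, 3.093, 0.0]
contact_force: [0.0, 0.4, -2.7]
grip_width: 0.0084
gripper_force: 78.5
```

Run:
```python
from h import *
go(.525,-.046,.1115,69.9)
```

```text
turn [0.02 0.05 0.1 ] shift [ 0.5 -0.9 16.5] | tcp [ 0.5257 -0.0453  0.128 ] toolz [ 9.e-04  0.e+00 -1.e+00] y-yaw 70.0 F [ 0.   0.4 -2.7] t 19.1 w 0.0084 q7 1.32
```

step_arm --moves '[{"rx": 0,"ry": 0,"rz": 0.1,"dx": 0.4,"dy": -0.7,"dz": 6,"gripper": -1},{"rx": 0,"ry": 0,"rz": 0,"dx": 0,"dy": 0,"dz": 6,"gripper": -1},{"rx": 0,"ry": 0,"rz": 0,"dx": 0,"dy": 0,"dz": 4,"gripper": -1},{"rx": 0,"ry": 0,"rz": 0,"dx": 0,"dy": 0,"dz": 0,"gripper": -1},{"rx": 0,"ry": 0,"rz": 0,"dx": 0,"dy": 0,"dz": 0,"gripper": -1}]' --grip_force 80

```text
clock: 19.73
tcp_pos: [0.5248, -0.0457, 0.1115]
orientation: [0.548, 3.093, -0.0]
contact_force: [-0.2, 0.5, -2.2]
grip_width: 0.008
gripper_force: 78.5
```

Run:
```python
from h import *
P=[]
for i in range(6):
    f=r.grab_frame("wrist");P.append(r.get_obs()["tcp_pos"])
print(np.mean(P,0).round(5),np.std(P,0).round(5))
go(.525,-.046,.1115,69.9)
c=r.camera_info("wrist");cv2.imwrite("pics/w9.png",f)
cv2.imwrite("pics/s9.png",r.grab_frame("side"))
# 2 visible plate holes (top), and what is seen of the threaded holes through them
o=r.get_obs();T=Ro.from_rotvec(o["orientation"]);m=np.mean(P,0)
a=np.radians(-20.1);R=np.array([[np.cos(a),-np.sin(a)],[np.sin(a),np.cos(a)]])
M=np.array([(-53,38),(-53,-38)])/1e3
for nm,q in(("plate top",m+T.apply([[.053,.038,.035],[.053,-.038,.035]])),("plate under",m+T.apply([[.053,.038,.041],[.053,-.038,.041]])),("housing",np.c_[M@R.T+[.525,-.046],[.06,.06]])):
    u=cv2.projectPoints(q,c["rvec"],c["tvec"],c["mtx"],None)[0][:,0];print(nm,u.round(1).tolist())
g=f.mean(2).round().astype(int)
for x,y in cv2.projectPoints(m+T.apply([[.053,.038,.035],[.053,-.038,.035]]),c["rvec"],c["tvec"],c["mtx"],None)[0][:,0].round().astype(int):
    print(x-13,y-13);print("\n".join(" ".join("%3d"%v for v in row) for row in g[y-13:y+14,x-13:x+14]))
```

```text
[ 0.5248  -0.04571  0.11163] [4.e-05 3.e-05 2.e-05]
turn [0.01 0.01 0.01] shift [-0.4 -0.2  0.1] | tcp [ 0.5247 -0.0457  0.1116] toolz [ 2.e-04  1.e-04 -1.e+00] y-yaw 69.91 F [ 0.9  0.5 -2.9] t 20.025 w 0.0081 q7 1.33
plate top [[379.8, 152.3], [253.5, 152.2]]
plate under [[377.9, 150.9], [255.4, 150.8]]
housing [[374.3, 149.2], [258.3, 149.1]]
367 139
194 192 192 194 195 196 194 193 193 194 194 193 192 191 192 192 193 194 193 192 190 190 191 192 196 193 181
194 193 192 194 195 195 194 193 193 194 194 192 191 191 192 192 193 194 193 191 190 190 190 191 195 192 181
193 192 192 193 195 195 194 193 192 194 194 193 191 191 192 192 193 194 193 191 190 191 191 192 196 194 181
192 192 191 192 194 194 192 192 194 194 194 194 193 193 194 193 194 194 193 191 189 190 190 192 197 199 190
200 199 198 200 202 202 199 199 201 203 205 205 206 198 197 205 204 202 199 196 193 193 194 195 198 200 191
199 199 197 199 201 201 200 202 206 196 178 165 144 145 143 149 157 171 195 199 194 193 194 194 198 200 190
200 198 199 200 202 203 203 192 163 150 145 120 106 114 125 137 142 147 158 186 198 194 194 196 2
[... 4394 characters left out ...]
  84  85  87  86  82  89  96  99 106 106 105 103 102
103 104 103 104 104 101  94  87  83  78  73  73  74  77  79  79  79  79  89  98  99 107 107 105 105 103 102
103 104 103 105 103 104 102  93  92  90  85  81  76  72  71  78  85  92  99  98 103 107 106 105 103 103 102
103 104 103 104 103 103 103 102  98  93  92  94  94  96  95  97  96  97 100 105 106 105 106 104 105 103 102
104 104 103 104 103 103 103 103 104 102  98  95  94  93  95 100 101 104 107 105 105 106 106 106 104 103 102
104 103 104 103 104 103 102 102 102 102 103 102 104 104 105 105 105 106 106 105 105 106 105 105 104 104 102
104 103 104 102 102 103 102 101 101 100 101 102 102 102 103 103 106 106 106 104 104 105 106 105 103 103 102
```

step_arm --moves '[{"rx": 0,"ry": 0,"rz": 0,"dx": 0.3,"dy": -0.2,"dz": 0.3,"gripper": -1},{"rx": 0,"ry": 0,"rz": 0,"dx": 0,"dy": 0,"dz": 0,"gripper": -1},{"rx": 0,"ry": 0,"rz": 0,"dx": 0,"dy": 0,"dz": 0,"gripper": -1},{"rx": 0,"ry": 0,"rz": 0,"dx": 0,"dy": 0,"dz": 0,"gripper": -1}]' --grip_force 80

```text
clock: 20.58
tcp_pos: [0.5243, -0.0458, 0.1112]
orientation: [0.548, 3.093, 0.0]
contact_force: [0.3, 0.1, -2.9]
grip_width: 0.0076
gripper_force: 78.5
```

Run:
```python
from h import *
def ell(f,u,v,t):
    m=(f[v-14:v+15,u-14:u+15].mean(2)<t).astype(np.uint8)
    k=max(cv2.findContours(m,0,1)[0],key=cv2.contourArea);e=cv2.fitEllipse(k);return np.array(e[0])+[u-14,v-14],np.round(e[1],1)
f=r.grab_frame("wrist");o=r.get_obs();c=r.camera_info("wrist");go(.525,-.046,.1115,69.9)
E=[ell(f,253,153,97),ell(f,380,153,172)];print(E)
T=Ro.from_rotvec(o["orientation"])
p=bp("",[e[0] for e in E],o["tcp_pos"][2]-.035,c)-o["tcp_pos"][:2]
print("plate holes in tool (want .053,-+.038)",T.inv().apply(np.c_[p,[0,0]])[:,:2].round(4).tolist())
# earlier picture w7 at the lift, same relative pose: separation compare
print([ell(cv2.imread("pics/w7.png"),*a) for a in((253,153,97),(380,153,130))])
```

```text
turn [0.   0.   0.01] shift [-0.7  0.  -0.3] | tcp [ 0.5243 -0.0458  0.1112] toolz [ 0.  0. -1.] y-yaw 69.91 F [-0.  -0.9 -2.4] t 20.625 w 0.0079 q7 1.33
[(array([252.05123615, 153.20874691]), array([18.2, 18.9])), (array([379.9339056 , 153.36163998]), array([18.5, 19.7]))]
plate holes in tool (want .053,-+.038) [[0.0523, -0.0389], [0.0523, 0.0381]]
[(array([252.63599586, 152.58901024]), array([15.1, 17.2])), (array([379.66814613, 154.00315762]), array([17.1, 18.3]))]
```

The cover centre is at (0.525, -0.046), on target, with a gap of about 10 mm and the plate level. Handing in.

```bash
python3 -c "
from bench import r
print(r.hand_in())"
```

```text
the job is handed in; nothing more can be done
None
```

The lock pin is in the clevis with its collar seated and released. The arm is holding the cover level about 10 mm above the housing, holes lined up to roughly 1 mm by camera estimate; the job was handed in at about 21 s, and no verdict came back.

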